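Tip the standing carton flat in the drawer and shut it

TASK

The half-open desk drawer will not shut because a carton has been left standing up in it. With the closed fingers push high on the carton's outer broad side so that it topples, where it stands, flat onto the blue felt and comes to lie wholly inside the felt's white border, without lifting or carrying it and without sliding it along upright. Then push the drawer fully shut with the carton still lying on the felt, leave everything else alone, and end clear of everything.

Things in the scene. Friction and masses are not known exactly. Their poses are not given: they have to be found in the camera images.
- carton: Rigid card carton, buff, orange band low down, dark disc on both broad sides: 72 mm wide (x), 42 thick (y), 118 tall (z), 0.10-0.20 kg. Stands on the drawer floor over the felt's left or right edge, broad sides facing the drawer's sides within 0.1 rad. Origin: centre of underside. Pushed near the top towards the felt it pivots on its lower edge and falls by itself past about 20 degrees.
- carton_center (a point): Middle of the carton's volume, 59 mm above the origin along its z; axes as the carton.
- carton_foot_a (a point): Carton corner point: end of the foot at x = -36 mm, mid-thickness, z = 0.
- carton_foot_b (a point): Carton corner point: end of the foot at x = +36 mm, mid-thickness, z = 0.
- carton_head_a (a point): Carton corner point: at x = -36 mm, mid-thickness, z = 118 mm (top end).
- carton_head_b (a point): Carton corner point: at x = +36 mm, mid-thickness, z = 118 mm (top end).
- zone (a point): Centre of the white-bordered blue felt on the drawer floor, 136 mm (x) by 148 mm (y), 14 mm above the desk; moves with the drawer. Axes are the drawer's: x into the unit (the way it closes), y left, z up. Drawer inside: y -190 to +190 mm, x -72 (inner face of the front) to +196 mm; side and back walls rise 44 mm above the floor.
- drawer (a joint): How far the drawer is pulled out, in m: 0 = fully shut (front flush with the unit), positive = open towards the robot; range 0 to 0.2. It slides with about 2.5 N of friction plus some damping (8 N per m/s), and stays where it is left.
- drawer_front (a point): On the outer face of the drawer's front panel, mid-width, 30 mm above the desk; axes as the zone's: push along +x here to shut. The plywood panel is 402 mm wide, 12 mm thick, from 8 to 70 mm above the desk; its middle 94 mm is cut down to 48 mm as a finger notch. The desk in front is clear.
- case: Fixed white painted drawer unit on the desk, 300 mm deep (x), 430 mm wide (y), 85 mm high, open towards the robot, with a black card reader and a cork pad (at most 24 mm high) on the rear of its top; the opening's upper edge is 73 mm above the desk. Origin: middle of its front face, at desk level; it reaches from x = 0 to 300 mm. The drawer slides along its x.
- spike: Stainless tripod spike with a black rubber ring, lying along the drawer's x over the felt's other edge, opposite the carton. 54 mm long, 14 mm thick. Origin: underside of its square barrel. To be left lying.
- tray: Wooden tray of two black body caps lying in the drawer's left end, 126 x 64 x 20 mm. Origin: centre of its underside. To be left lying.
- filter: Round tinted ND filter, 70 mm across, 8 mm thick, lying in the drawer's right end. Origin: centre of its underside. To be left lying.
- card_case: Grey memory-card case, 62 x 96 x 17 mm, lying on the desk to the right of the drawer. Origin: centre of its underside. To be left alone.
- lens_tube: Matte white plastic lens tube standing on the desk, 72 mm across, 95 mm tall. Origin: centre of its underside. To be left alone.
- flash: Compact black flash unit standing on its foot on the desk, about 60 x 70 mm, 122 mm tall. Origin: centre of its underside. To be left alone.
- mug: Blue mug on the desk, 82 mm across plus handle, 92 mm tall. Origin: centre of its underside. To be left alone.
Things that resemble listed ones, but are neither listed nor needed, are in the scene too. Leave any pink look-alike of the tray alone. There is more than one size of the carton; the job needs the larger.

How it is judged:
By the outcome, as a careful person would: the job done as asked, in the order asked, and still so for the second after the job is handed in, with the robot touching nothing.
It also fails if it takes over 43 s, if anything falls off the work surface, if the arm or the gripper's body presses on something with over 40 N, if the wrist force passes 120 N, or if a joint passes its speed limit or range.

ROBOT

A 6-joint arm with a two-finger parallel gripper is mounted at the origin on the work surface. World frame = base frame: x ahead of the robot, y to its left, z up, the work surface at z = 0. Lengths are in m, angles in rad, forces in N, time in s.
With the tool pointing down it reaches from about 0.375 to 0.9 m from the base axis. Payload 3.1 kg.
Tool frame: the origin (TCP) lies at the very end of the fingers, on their centre line; the grasp point (between the pads) lies 19 mm behind it; z points along the fingers, y is the direction in which the jaws open and shut (so a half turn about z gives the same grasp; the last joint's range is limited). The gripper opens to 87 mm and grips with 3 to 60 N. Pads are 19 mm wide; open, the fingers measure 117 mm over their backs; the gripper's body (75 mm by 190 mm) begins 51 mm behind the grasp point.
Start: joints at [-1.462, 0.527, 1.433, -0, 1.181, -0.178], TCP at [0.177, -0.599, 0.223] pointing down, gripper open.
Joint ranges: [-3.08, 3.08], [-0.75, 2.2], [0.22, 2.44], [-1.43, 4.57], [0, 2.65], [-2.85, 2.85]. Speed limits (rad/s): [2.79, 2.79, 3.14, 3.14, 3.14, 3.14].

INTERFACE

Orientations are given as a unit quaternion [x, y, z, w].
In Python, from rig import robot gives the robot as it stands. The module is installed in compiled form; this text tells all that it offers.
- The arm moves only by the tool carry_out, never from a script. Its argument "series" is a list of rows, each a list of 7 numbers: the shift along the tool's x, y, z in mm, then the turn, a rotation vector about the tool's x, y, z in degrees, then the gripper command: -1 is shut, 1 is fully open, values between are in proportion. In form: [[tx, ty, tz, rx, ry, rz, claw], ...]. A call has 1 to 8 rows; each row is the pose to reach, as a shift and turn from the pose measured when the call began, along the tool's axes at that moment; what a row does not reach only later rows make up. A row lasts 1/8 s, in which the tool goes at most 62.5 mm and 10.7 degrees, less where a joint would pass 70% of its speed; a pose out of reach is approached as far as the arm can. A call with a gripper value outside its range is refused whole. The fingers move at their own pace and stop on an object; "force" is the grip in N (left out, the last holds). Time passes only in rows, so rows that repeat a pose let the fingers close. It gives the time, the measured TCP pose, the force and the opening at its end, in the units of the state.
- robot.get_obs(): the state, without advancing time (a new reading comes with each control period).
- robot.camera(name): name is "side" or "top"; returns a dict with "pixels" (420x560x3 uint8, red, green, blue), "fx", "fy", "cx", "cy" (pixels), "k1" (the pictures are not rectified: a ray, as slopes to the right and down, at radius r is drawn at 1 + k1 r^2 times it, then the intrinsics apply), "position" and "attitude" of the camera in the world. Camera axes: x right, y down, z forward; pixel columns grow to the right and rows downward; lengths in m; the calibration is good to about 2 mm. A picture is of the moment at which its call begins. There is no depth.
- robot.hand_in(): hands the job in, once; it reports no verdict.
The state is a dict: "time": time; "q": joint angles; "joint_velocities": joint speeds; "joint_torque": joint torques, N m; "position": TCP position; "tool_rot": TCP orientation; "ft_force": force on the tool from outside, world axes, zero at the start; "moment": the same for the moment, N m; "grip_width": finger opening in m.
Only numpy, scipy, OpenCV 4.12 (cv2) and the standard library are available. Lean on these libraries where they do the work, as an engineer would, in place of code of your own. Each camera call takes 0.05 s, during which the arm holds its last target.

## Working session

There is one attempt and no reset: what is moved stays moved. The work goes in short steps, Python scripts to look and compute and a tool call to move; the robot and the scene stay as the last step left them, time stands still between calls to the robot, and variables do not carry over. Pictures are saved under pics/ and viewed, and the job is handed in when it is done.

Besides the shell and the picture viewer there is one more tool, called after "Emit:" by a JSON object that holds its "name" and its "arguments", one argument or row to a line. carry_out: Moves the arm, as the interface text tells. Its arguments: {"type":"object","properties":{"series":{"type":"array"},"force":{"type":"number"}},"required":["series"]}

```bash
mkdir -p pics; cat > h.py <<'E'
import numpy as np, cv2
from rig import robot
from scipy.spatial.transform import Rotation as R
def snap(n,tag):
    c=robot.camera(n); cv2.imwrite(f'pics/{tag}.png',c['pixels'][:,:,::-1]); 
    import pickle; pickle.dump(c,open(f'pics/{tag}.pkl','wb')); return c
def att(c):
    a=np.array(c['attitude']); return R.from_quat(a).as_matrix() if a.size==4 else a.reshape(3,3)
def ray(c,u,v):
    x=(u-c['cx'])/c['fx'];y=(v-c['cy'])/c['fy']; X,Y=x,y
    for _ in range(30):
        s=1+c['k1']*(X*X+Y*Y); X,Y=x/s,y/s
    return att(c)@np.array([X,Y,1])
def atz(c,u,v,z):
    d=ray(c,u,v);p=np.array(c['position']);return p+d*(z-p[2])/d[2]
def proj(c,P):
    q=att(c).T@(np.array(P)-np.array(c['position'])); x,y=q[0]/q[2],q[1]/q[2]; s=1+c['k1']*(x*x+y*y)
    return np.array([c['fx']*x*s+c['cx'],c['fy']*y*s+c['cy']])
E
python3 - <<'E'
from h import *
for n in('top','side'):
    c=snap(n,n+'0'); print({k:v for k,v in c.items() if k!='pixels'})
print(robot.get_obs())
E
```

```text
{'fx': 502.3226591184462, 'fy': 502.3226591184462, 'cx': 279.4447237447178, 'cy': 214.9844949944857, 'k1': 0.0071590320824137235, 'position': array([ 0.41188881, -0.00616484,  1.71610264]), 'attitude': array([ 0.71178324, -0.70099488,  0.02983311, -0.03287542])}
{'fx': 413.43963585476195, 'fy': 413.43963585476195, 'cx': 278.6207997700204, 'cy': 210.45944022516042, 'k1': -0.11299784855930821, 'position': array([0.40956997, 0.851674  , 1.18127411]), 'attitude': array([-0.0861919 ,  0.94189706, -0.32362414,  0.02585161])}
{'time': 0.1, 'q': array([-1.46251173e+00,  5.28376338e-01,  1.43376491e+00, -3.85980823e-05,
        1.18140516e+00, -1.78511762e-01]), 'joint_velocities': array([ 0.00129591, -0.0029563 , -0.00193196, -0.00086029, -0.0014035 ,
       -0.00048968]), 'joint_torque': array([-3.43626107e-04, -4.40985525e+01, -1.77150911e+01,  6.34608977e-02,
        5.33476355e-02, -3.42393446e-05]), 'position': array([ 0.17673888, -0.59880406,  0.22167051]), 'tool_rot': array([ 9.89734565e-01,  1.42914437e-01,  1.64584958e-05, -9.76902819e-04]), 'ft_force': array([ 0.52566463,  0.47357393, -0.59337533]), 'moment': array([-0.04553432,  0.02909705, -0.03025394]), 'grip_width': 0.08724253922634924}
```

View pics/top0.png

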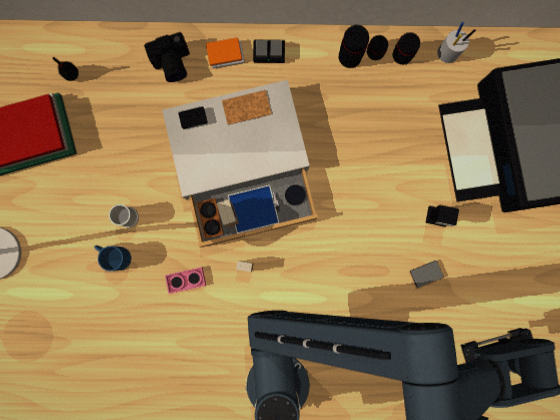

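View pics/side0.png

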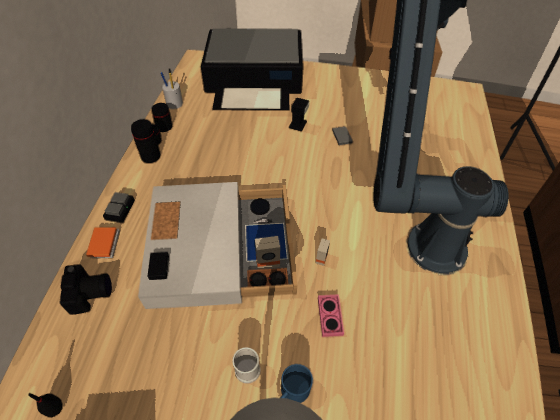

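The carton stands at the felt's left edge, at about (227,210) in the top picture and (268,250) in the side one. I'll zoom in on the drawer next.

```bash
python3 - <<'E'
import cv2
a=cv2.imread('pics/top0.png')[170:260,170:335]; cv2.imwrite('pics/topz.png',cv2.resize(a,None,fx=4.8,fy=4.8,interpolation=2))
a=cv2.imread('pics/side0.png')[175:305,225:345]; cv2.imwrite('pics/sidez.png',cv2.resize(a,None,fx=4.5,fy=4.5,interpolation=2))
E
```

```text
(no output)
```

View pics/topz.png

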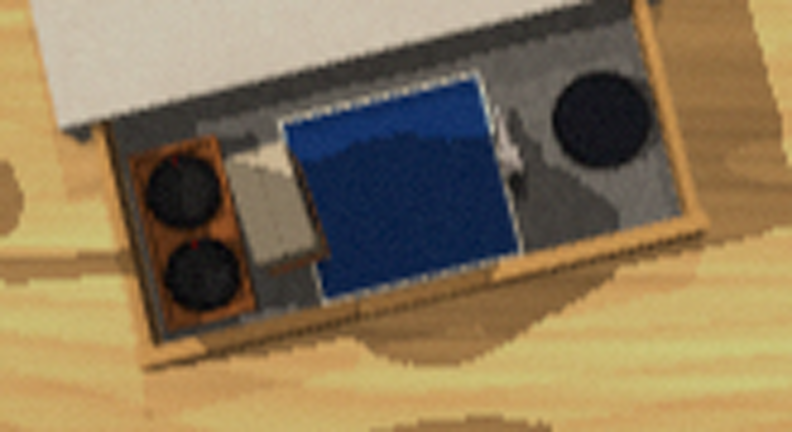

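View pics/sidez.png

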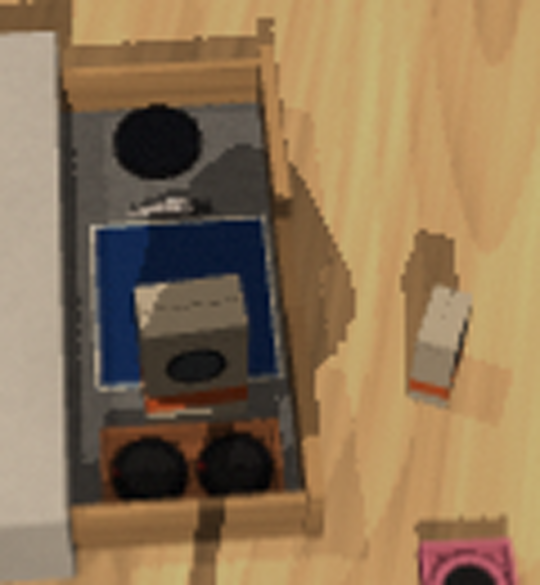

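```bash
cat > fit0.py <<'E'
from h import *
import pickle
from scipy.optimize import least_squares
t=pickle.load(open('pics/top0.pkl','rb'));s=pickle.load(open('pics/side0.pkl','rb'))
ut=lambda U,V:((U+.5)/4.8-.5+170,(V+.5)/4.8-.5+170)
us=lambda U,V:((U+.5)/4.5-.5+225,(V+.5)/4.5-.5+175)
F=np.array([[68,74],[68,-74],[-68,-74],[-68,74]])/1000
tz=[ut(285,122),ut(478,77),ut(520,252),ut(322,300)]
sz=[None,us(93,227),us(265,217),None]
def pl(p,l,z): 
    c,q=np.cos(p[2]),np.sin(p[2]); return [p[0]+c*l[0]-q*l[1],p[1]+q*l[0]+c*l[1],z]
for w in('top','side','both'):
    def res(p):
        r=[]
        for l,a,b in zip(F,tz,sz):
            if w!='side': r+=list(proj(t,pl(p,l,.014))-a)
            if w!='top' and b is not None:r+=list(proj(s,pl(p,l,.014))-b)
        return r
    f=least_squares(res,[.6,.1,.2]);print('felt',w,f.x,np.round(f.fun,1)); 
    if w=='top':ftop=f.x
felt=ftop
C=np.array([[36,21],[36,-21],[-36,-21],[-36,21]])/1000
tc=[ut(228,155),ut(290,141),ut(318,248),ut(265,267)]
sc=[us(140,333),us(135,290),us(240,275),us(246,318)]
for w in('top','side','both'):
    def res(p):
        r=[]
        for l,a,b in zip(C,tc,sc):
            if w!='side': r+=list(proj(t,pl(p,l,.132))-a)
            if w!='top':r+=list(proj(s,pl(p,l,.132))-b)
        return r
    f=least_squares(res,[.6,.1,.2]);x=f.x
    d=x[:2]-felt[:2];c,q=np.cos(felt[2]),np.sin(felt[2]);print('carton',w,x,np.round(f.fun,1),'in felt',c*d[0]+q*d[1],-q*d[0]+c*d[1],x[2]-felt[2])
# case: front-left top corner / others
for U,V,z in((62,130,.085),):print('caseFL',atz(t,*ut(U,V),z))
for u,v in((186,196),(309,166),(287,82),(164,107)):
    P=atz(t,u,v,.085);d=P[:2]-felt[:2];print('case',P,c*d[0]+q*d[1],-q*d[0]+c*d[1])
for U,V in((150,355),(205,352),(360,318),(495,285),(690,235)):
    P=atz(t,*ut(U,V),.07);d=P[:2]-felt[:2];print('front',P,c*d[0]+q*d[1],-q*d[0]+c*d[1])
for U,V in((508,170),):
    P=atz(t,*ut(U,V),.02);d=P[:2]-felt[:2];print('spike',P,c*d[0]+q*d[1],-q*d[0]+c*d[1])
for U,V in((133,158),(210,135),(255,310),(170,330)):
    P=atz(t,*ut(U,V),.034);d=P[:2]-felt[:2];print('tray',P,c*d[0]+q*d[1],-q*d[0]+c*d[1])
E
python3 fit0.py
```

```text
felt top [0.58357228 0.09206378 0.24493295] [-1.3 -0.8  0.7 -1.2  1.   1.  -0.3  0.9]
felt side [0.58326068 0.09586123 0.25762768] [-0.3  0.   0.3 -0. ]
felt both [0.58374613 0.09302672 0.24933591] [-1.7 -0.7  0.3 -1.3 -0.1 -0.8  0.7  0.8  0.5 -0.6 -0.5  0.9]
carton top [0.56027208 0.16824458 0.30761066] [ 0.3  1.   0.1  0.1  0.6 -0.5 -1.1 -0.6] in felt -0.004131595824188518 0.0795571709839438 0.06267770566548123
carton side [0.56165471 0.17335527 0.33768482] [ 0.3  0.8 -0.3 -1.1 -0.4 -0.8  0.4  1. ] in felt -0.0015509280111669944 0.08418005225703167 0.09275186280755968
carton both [0.56110042 0.170503   0.32111385] [-0.5  0.9  0.5 -0.1 -0.8 -0.2  0.1 -2.   0.1 -0.9  0.1 -1.3 -1.6 -0.9
  0.7  0.5] in felt -0.0027803273886874875 0.08154732308150785 0.07618089449300405
caseFL [0.61221614 0.32000671 0.085     ]
case [0.61465289 0.30869436 0.085     ] 0.08268399575301236 0.2026281554582017
case [ 0.72003256 -0.09267573  0.085     ] 0.08758970481167129 -0.21231612492217633
case [ 1.002723   -0.01635074  0.085     ] 0.38035100240371694 -0.20681913312259698
case [0.91142599 0.39123657 0.085
[... 163 characters left out ...]
    ] -0.08580818268902064 0.15379558894596174
front [0.48783583 0.11520887 0.07      ] -0.08726658134764231 0.04566954692596738
front [0.5118064  0.02338247 0.07      ] -0.08627853946845512 -0.04922881447225381
front [ 0.54812363 -0.10957262  0.07      ] -0.0832857034816673 -0.18702228401715693
spike [0.59645101 0.01643719 0.02      ] -0.005844445420461242 -0.07649238256907996
tray [0.5994349  0.27969922 0.034     ] 0.060889134909054045 0.17818865291510094
tray [0.61650896 0.22606248 0.034     ] 0.0644471592200287 0.1220124618204302
tray [0.49396766 0.19130275 0.034     ] -0.06286565475295236 0.11800538483193823
tray [0.47910851 0.2502618  0.034     ] -0.0629842621589319 0.17880793349368262
```

```bash
cat > go.py <<'E'
import sys
from h import *
def shift(P,yaw):
    o=robot.get_obs(); M=R.from_quat(o['tool_rot']); d=M.inv().apply(np.array(P)-o['position'])*1000
    T=R.from_euler('z',yaw)*R.from_quat([1,0,0,0]); rv=np.degrees((M.inv()*T).as_rotvec())
    print('t',round(o['time'],2),'pos',o['position'].round(4),'F',o['ft_force'].round(1),'grip',round(o['grip_width'],4)); print('shift',d.round(1),'turn',rv.round(2))
if __name__=='__main__': a=[float(x) for x in sys.argv[1:]]; shift(a[:3],a[3])
E
python3 go.py .543 .223 .215 .315
```

```text
t 0.1 pos [ 0.1767 -0.5988  0.2217] F [ 0.5  0.5 -0.6] grip 0.0872
shift [ 583.8 -684.6    8.2] turn [-0.11 -0.02 -1.62]
```

Emit:
{"name": "carry_out", "arguments": {
  "series": [
    [584,-685,0,0,0,-1.6,-1],
    [584,-685,0,0,0,-1.6,-1],
    [584,-685,0,0,0,-1.6,-1],
    [584,-685,0,0,0,-1.6,-1],
    [584,-685,0,0,0,-1.6,-1],
    [584,-685,0,0,0,-1.6,-1],
    [584,-685,0,0,0,-1.6,-1],
    [584,-685,0,0,0,-1.6,-1]
  ]
}}

```text
time: 1.1
position: [0.3806, -0.1409, 0.2229]
tool_rot: [0.988, 0.156, 0.0, -0.001]
ft_force: [0.7, -1.7, 0.8]
grip_width: 0.0149
```

```bash
python3 go.py .543 .223 .215 .315
```

```text
t 1.1 pos [ 0.3806 -0.1409  0.2229] F [ 0.7 -1.7  0.8] grip 0.0149
shift [ 266.8 -295.9    8.6] turn [-0.09 -0.04 -0.06]
```

Emit:
{"name": "carry_out", "arguments": {
  "series": [
    [267,-296,0,0,0,0,-1],
    [267,-296,0,0,0,0,-1],
    [267,-296,0,0,0,0,-1],
    [267,-296,0,0,0,0,-1],
    [267,-296,0,0,0,0,-1],
    [267,-296,0,0,0,0,-1],
    [267,-296,0,0,0,0,-1],
    [267,-296,0,0,0,0,-1]
  ]
}}

```text
time: 2.1
position: [0.5432, 0.2249, 0.2229]
tool_rot: [0.987, 0.158, 0.0, -0.001]
ft_force: [-0.3, -1.0, 0.0]
grip_width: 0.0003
```

```bash
python3 go.py .543 .223 .118 .315; python3 - <<'E'
from h import *
for n in('top','side'):
    snap(n,n+'1'); a=cv2.imread(f'pics/{n}1.png'); a=a[150:270,160:340] if n=='top' else a[150:310,215:355]
    cv2.imwrite(f'pics/{n}1z.png',cv2.resize(a,None,fx=3.7,fy=3.7,interpolation=2))
E
```

```text
t 2.1 pos [0.5432 0.2249 0.2229] F [-0.3 -1.   0. ] grip 0.0003
shift [ -0.8   1.9 104.9] turn [-0.1  -0.02  0.13]
```

View pics/side1z.png

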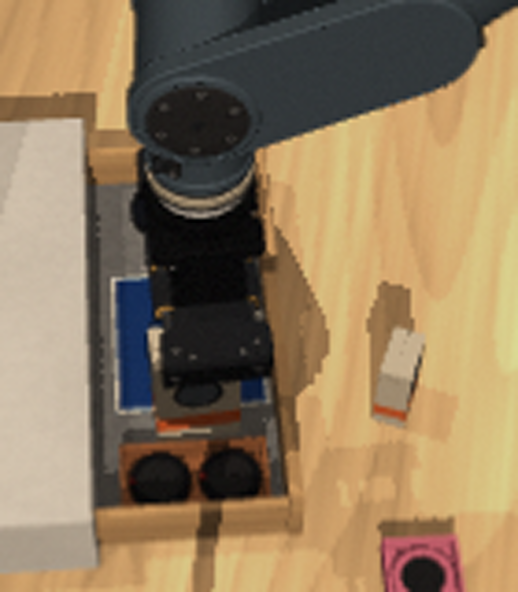

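View pics/top1z.png

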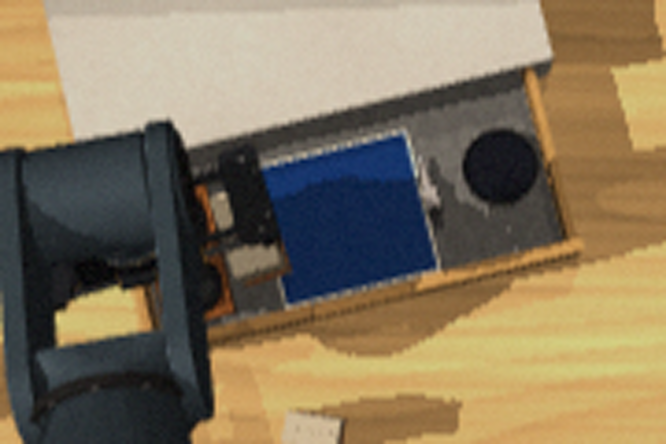

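The gripper is beside and above the carton, and the carton is untouched. Next I descend on the outer side.

Emit:
{"name": "carry_out", "arguments": {
  "series": [
    [-1,2,50,0,0,0,-1],
    [-1,2,105,0,0,0,-1],
    [-1,2,105,0,0,0,-1]
  ]
}}

```text
time: 2.58
position: [0.5375, 0.2181, 0.1143]
tool_rot: [0.988, 0.156, -0.007, -0.0]
ft_force: [0.1, -0.9, 0.6]
grip_width: 0.0001
```

```bash
python3 go.py .543 .223 .118 .315; python3 - <<'E'
from h import *
for n in('side',):
    snap(n,n+'2'); a=cv2.imread(f'pics/{n}2.png'); a=a[150:310,215:355]
    cv2.imwrite(f'pics/{n}2z.png',cv2.resize(a,None,fx=3.7,fy=3.7,interpolation=2))
E
```

```text
t 2.58 pos [0.5375 0.2181 0.1143] F [ 0.1 -0.9  0.6] grip 0.0001
shift [ 6.7 -3.  -3.8] turn [-0.14  0.75 -0.15]
```

View pics/side2z.png

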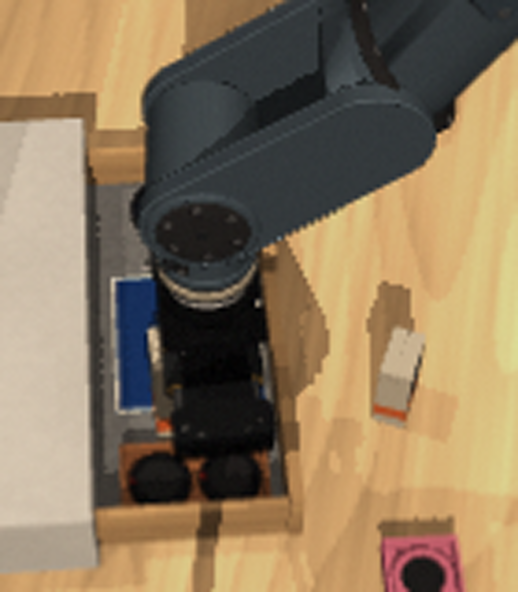

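Emit:
{"name": "carry_out", "arguments": {
  "series": [
    [7,0,0,0,0.7,0,-1],
    [7,3,0,0,0.7,0,-1],
    [7,8,0,0,0.7,0,-1],
    [7,13,0,0,0.7,0,-1],
    [7,18,0,0,0.7,0,-1],
    [7,22,0,0,0.7,0,-1]
  ]
}}

```text
time: 3.38
position: [0.5537, 0.1998, 0.1169]
tool_rot: [0.988, 0.156, 0.003, -0.001]
ft_force: [0.1, -0.5, 0.3]
grip_width: 0.0004
```

```bash
python3 go.py .5607 .170 .118 .315; python3 - <<'E'
from h import *
for n in('top','side',):
    snap(n,n+'3'); a=cv2.imread(f'pics/{n}3.png'); a=a[150:270,160:340] if n=='top' else a[150:310,215:355]
    cv2.imwrite(f'pics/{n}3z.png',cv2.resize(a,None,fx=3.7,fy=3.7,interpolation=2))
E
```

```text
t 3.38 pos [0.5537 0.1998 0.1169] F [ 0.1 -0.5  0.3] grip 0.0004
shift [-2.5 30.5 -1.2] turn [-0.11 -0.34 -0.15]
```

View pics/side3z.png

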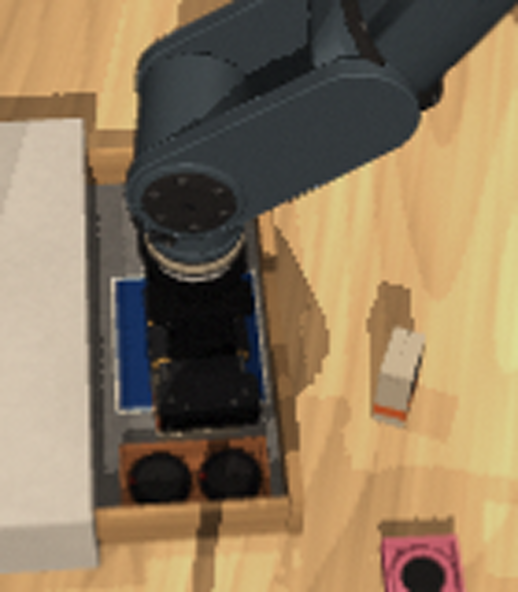

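View pics/top3z.png

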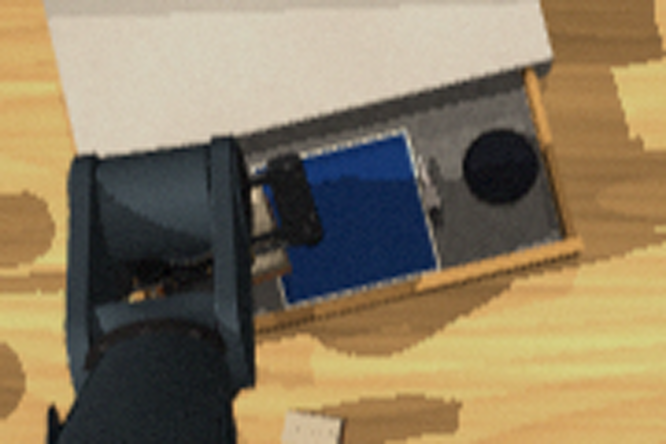

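Emit:
{"name": "carry_out", "arguments": {
  "series": [
    [-2,5,0,0,0,0,-1],
    [-2,9,0,0,0,0,-1],
    [-2,13,0,0,0,0,-1],
    [-2,17,0,0,0,0,-1],
    [-2,21,0,0,0,0,-1],
    [-2,25,0,0,0,0,-1],
    [-2,28,0,0,0,0,-1]
  ]
}}

```text
time: 4.35
position: [0.5605, 0.1721, 0.1167]
tool_rot: [0.988, 0.155, 0.003, -0.001]
ft_force: [0.4, -0.3, 0.3]
grip_width: 0.0002
```

```bash
python3 go.py .5607 .170 .118 .315; python3 - <<'E'
from h import *
for n in('top','side',):
    snap(n,n+'4'); a=cv2.imread(f'pics/{n}4.png'); a=a[150:270,160:340] if n=='top' else a[150:310,215:355]
    cv2.imwrite(f'pics/{n}4z.png',cv2.resize(a,None,fx=3.7,fy=3.7,interpolation=2))
E
```

```text
t 4.35 pos [0.5605 0.1721 0.1167] F [ 0.4 -0.3  0.3] grip 0.0002
shift [-0.5  2.1 -1.3] turn [-0.1  -0.32 -0.18]
```

View pics/side4z.png

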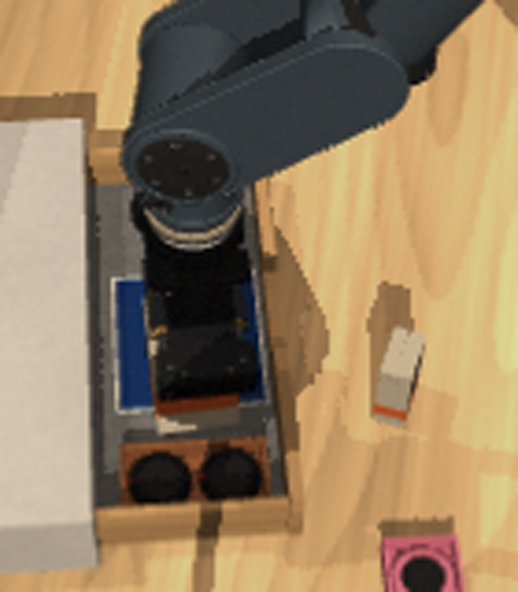

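View pics/top4z.png

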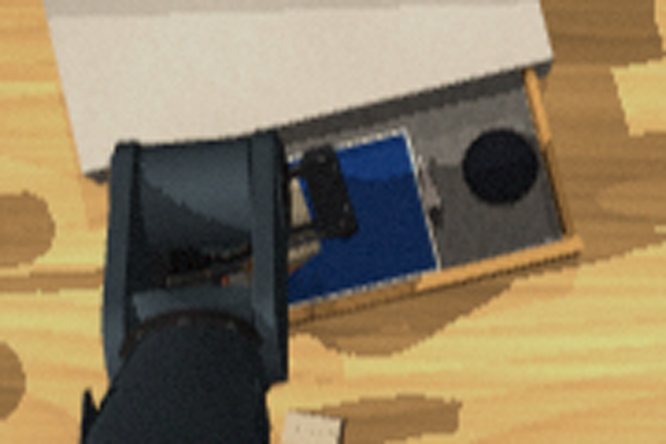

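The carton is tilting, and its orange band has lifted towards the camera. I'll keep pushing.

Emit:
{"name": "carry_out", "arguments": {
  "series": [
    [0,4,0,0,0,0,-1],
    [0,8,0,0,0,0,-1],
    [0,11,0,0,0,0,-1],
    [0,14,0,0,0,0,-1],
    [0,17,0,0,0,0,-1],
    [0,20,0,0,0,0,-1],
    [0,20,0,0,0,0,-1]
  ]
}}

```text
time: 5.32
position: [0.5668, 0.1528, 0.1167]
tool_rot: [0.988, 0.155, 0.003, -0.001]
ft_force: [0.7, 0.1, 0.0]
grip_width: 0.0003
```

```bash
python3 go.py .5607 .170 .118 .315; python3 - <<'E'
from h import *
for n in('top','side',):
    snap(n,n+'5'); a=cv2.imread(f'pics/{n}5.png'); a=a[150:270,160:340] if n=='top' else a[150:310,215:355]
    cv2.imwrite(f'pics/{n}5z.png',cv2.resize(a,None,fx=3.7,fy=3.7,interpolation=2))
E
```

```text
t 5.33 pos [0.5668 0.1528 0.1167] F [0.7 0.1 0. ] grip 0.0003
shift [ -0.5 -18.2  -1.3] turn [-0.1  -0.33 -0.21]
```

View pics/side5z.png

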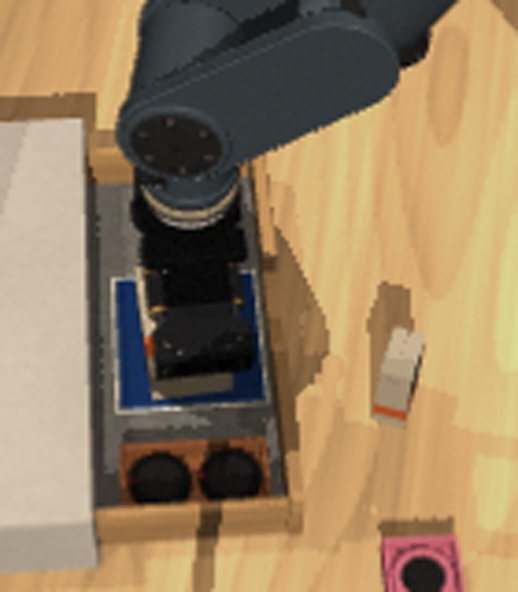

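View pics/top5z.png

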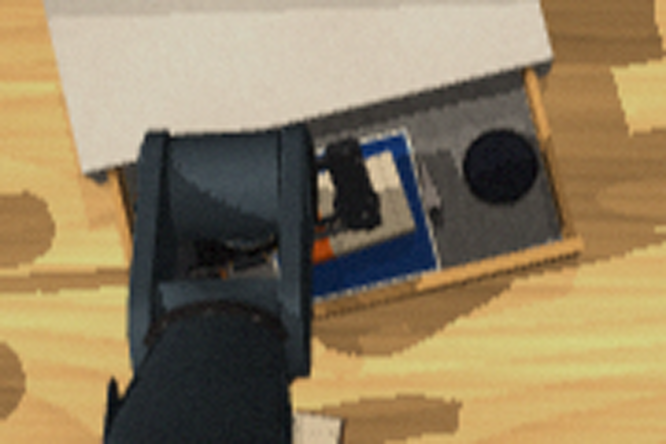

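It has toppled and lies on the felt. I lift off now.

Emit:
{"name": "carry_out", "arguments": {
  "series": [
    [0,0,-50,0,0,0,-1],
    [0,0,-100,0,0,0,-1],
    [0,0,-100,0,0,0,-1]
  ]
}}

```text
time: 5.8
position: [0.5693, 0.1532, 0.2213]
tool_rot: [0.988, 0.155, 0.008, -0.001]
ft_force: [0.4, 0.0, -0.4]
grip_width: 0.0008
```

```bash
python3 go.py .44 .056 .215 .25; python3 - <<'E'
from h import *
import pickle
t=pickle.load(open('pics/top0.pkl','rb'))
for u,v in((237,264),(253,266),(250,272),(184,280)):print(atz(t,u,v,.03))
E
```

```text
t 5.8 pos [0.5693 0.1532 0.2213] F [ 0.4  0.  -0.4] grip 0.0008
shift [-153.    52.8    3.9] turn [ 0.01 -0.9   3.55]
[0.3952452 0.1415328 0.03     ]
[0.38942041 0.08793305 0.03      ]
[0.36935497 0.09754109 0.03      ]
[0.33949735 0.31694015 0.03      ]
```

Emit:
{"name": "carry_out", "arguments": {
  "series": [
    [-50,18,0,0,-0.9,3.5,-1],
    [-100,36,0,0,-0.9,3.5,-1],
    [-153,53,0,0,-0.9,3.5,-1],
    [-153,53,0,0,-0.9,3.5,-1],
    [-153,53,0,0,-0.9,3.5,-1]
  ]
}}

```text
time: 6.42
position: [0.4406, 0.0558, 0.2187]
tool_rot: [0.992, 0.125, 0.0, 0.0]
ft_force: [0.6, -0.5, -0.2]
grip_width: 0.0003
```

```bash
python3 go.py .463 .062 .03 .25; python3 - <<'E'
from h import *
for n in('top','side',):
    snap(n,n+'6'); a=cv2.imread(f'pics/{n}6.png'); a=a[150:270,170:330] if n=='top' else a[175:305,225:345]
    cv2.imwrite(f'pics/{n}6z.png',cv2.resize(a,None,fx=4.5,fy=4.5,interpolation=2))
E
```

```text
t 6.42 pos [0.4406 0.0558 0.2187] F [ 0.6 -0.5 -0.2] grip 0.0003
shift [ 23.1  -0.5 188.7] turn [ 0.01 -0.05  0.01]
```

View pics/side6z.png

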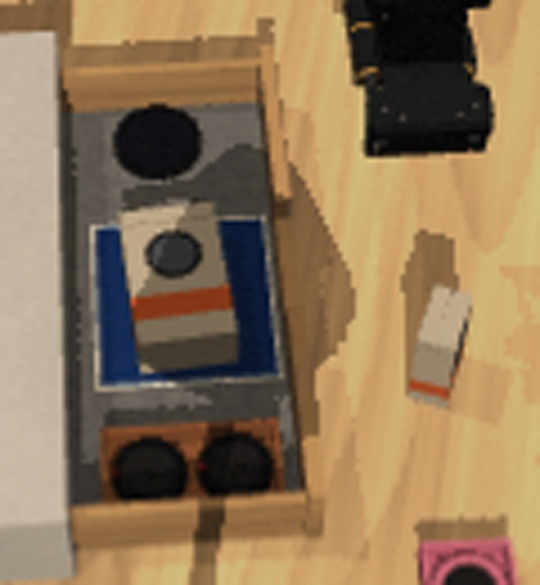

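View pics/top6z.png

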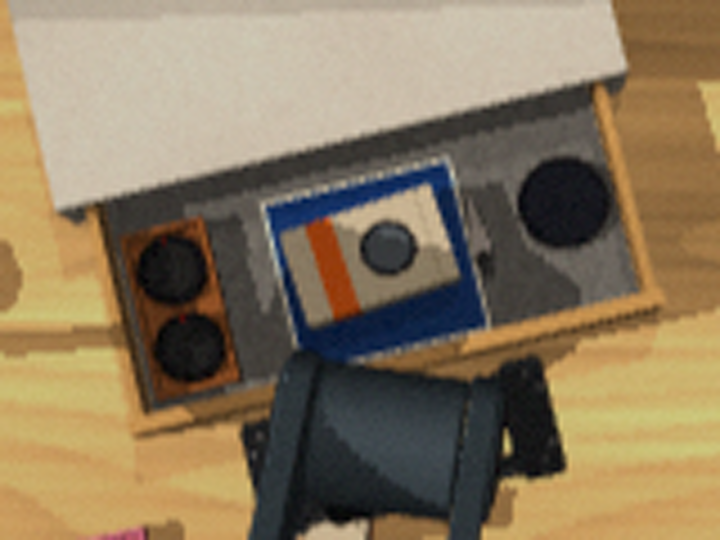

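```bash
cat > m6.py <<'E'
from h import *
import pickle
t=pickle.load(open('pics/top6.pkl','rb'));s=pickle.load(open('pics/side6.pkl','rb'))
ut=lambda U,V:((U+.5)/4.5-.5+170,(V+.5)/4.5-.5+150)
us=lambda U,V:((U+.5)/4.5-.5+225,(V+.5)/4.5-.5+175)
F=[atz(t,*ut(*p),.014)[:2] for p in((264,205),(446,160),(488,325),(305,367))]
c0=np.mean(F,0); ya=.249; M=np.array([[np.cos(ya),np.sin(ya)],[-np.sin(ya),np.cos(ya)]])
print('felt',c0,[(M@(f-c0)).round(4) for f in F])
for p in((280,235),(430,185),(462,275),(310,327)): print((M@(atz(t,*ut(*p),.056)[:2]-c0)).round(4))
print('side')
for p in((120,212),(212,200),(238,332),(138,347)): print((M@(atz(s,*us(*p),.056)[:2]-c0)).round(4))
print('felt side',[(M@(atz(s,*us(*p),.014)[:2]-c0)).round(4) for p in((93,227),(265,217),(278,378),(100,388))])
E
python3 m6.py
```

```text
felt [0.58482591 0.09238409] [array([0.0635, 0.0723]), array([ 0.065, -0.07 ]), array([-0.0648, -0.0719]), array([-0.0637,  0.0696])]
[0.0326 0.0627]
[ 0.0432 -0.0537]
[-0.0275 -0.0614]
[-0.039   0.0564]
side
[ 0.0445 -0.0517]
[-0.0251 -0.0585]
[-0.0367  0.0603]
[0.0352 0.0684]
felt side [array([ 0.0668, -0.0696]), array([-0.0668, -0.0707]), array([-0.0652,  0.0751]), array([0.0647, 0.0753])]
```

Emit:
{"name": "carry_out", "arguments": {
  "series": [
    [23,0,60,0,0,0,-1],
    [23,0,120,0,0,0,-1],
    [23,0,160,0,0,0,-1],
    [23,0,185,0,0,0,-1],
    [23,0,188,0,0,0,-1],
    [23,0,188,0,0,0,-1]
  ]
}}

```text
time: 7.28
position: [0.4649, 0.0622, 0.0309]
tool_rot: [0.992, 0.126, 0.001, 0.0]
ft_force: [0.2, 0.3, 0.1]
grip_width: 0.0004
```

```bash
python3 go.py .5034 .0716 .03 .25;  python3 - <<'E'
from h import *
for n in('side',):
    snap(n,n+'7'); a=cv2.imread(f'pics/{n}7.png'); a=a[175:305,225:375]
    cv2.imwrite(f'pics/{n}7z.png',cv2.resize(a,None,fx=4.5,fy=4.5,interpolation=2))
E
```

```text
t 7.28 pos [0.4649 0.0622 0.0309] F [0.2 0.3 0.1] grip 0.0004
shift [39.7  0.5  1. ] turn [ 0.04 -0.12  0.13]
```

View pics/side7z.png

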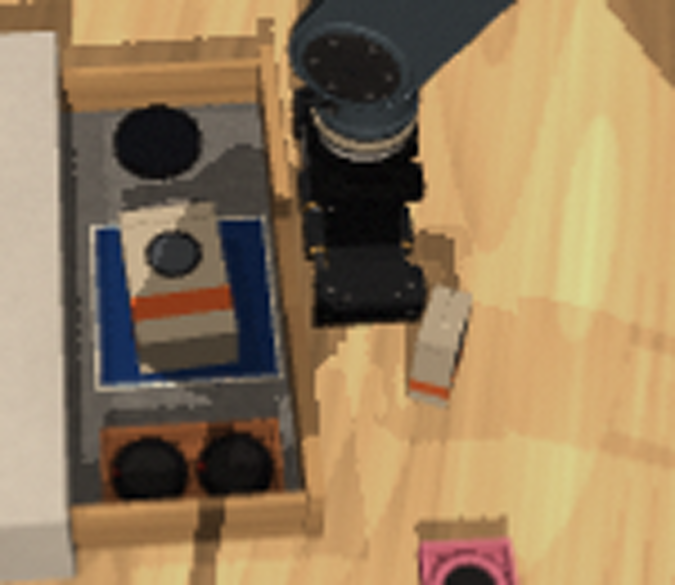

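Emit:
{"name": "carry_out", "arguments": {
  "series": [
    [10,0,0,0,0,0,-1],
    [18,0,0,0,0,0,-1],
    [24,0,0,0,0,0,-1],
    [29,0,0,0,0,0,-1],
    [34,0,0,0,0,0,-1],
    [39,0,0,0,0,0,-1],
    [45,0,0,0,0,0,-1],
    [52,0,0,0,0,0,-1]
  ]
}}

```text
time: 8.32
position: [0.5151, 0.0753, 0.0315]
tool_rot: [0.992, 0.126, 0.001, 0.0]
ft_force: [-3.0, 0.9, 0.6]
grip_width: 0.0004
```

```bash
python3 go.py .6665 .1130 .03 .25;  python3 - <<'E'
from h import *
for n in('side',):
    snap(n,n+'8'); a=cv2.imread(f'pics/{n}8.png'); a=a[175:305,225:375]
    cv2.imwrite(f'pics/{n}8z.png',cv2.resize(a,None,fx=4.5,fy=4.5,interpolation=2))
E
```

```text
t 8.32 pos [0.5151 0.0753 0.0315] F [-3.   0.9  0.6] grip 0.0004
shift [156.    1.3   1.8] turn [ 0.02 -0.1   0.11]
```

View pics/side8z.png

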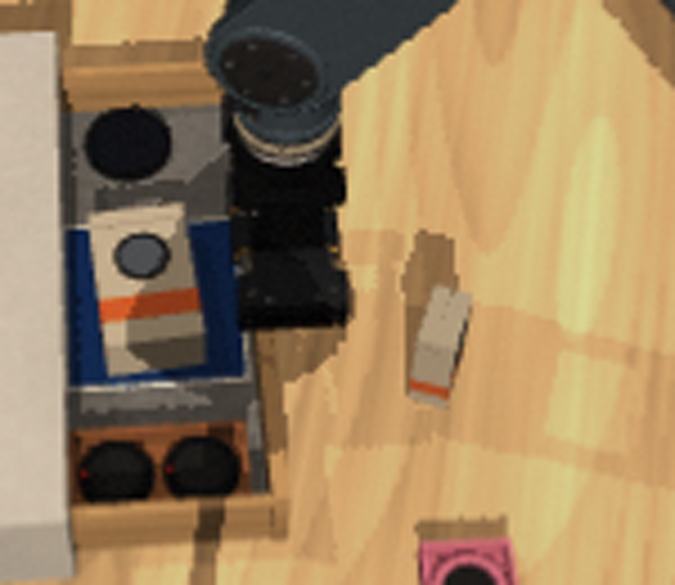

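Emit:
{"name": "carry_out", "arguments": {
  "series": [
    [7,0,0,0,0,0,-1],
    [15,0,0,0,0,0,-1],
    [23,0,0,0,0,0,-1],
    [31,0,0,0,0,0,-1],
    [39,0,0,0,0,0,-1],
    [47,0,0,0,0,0,-1],
    [55,0,0,0,0,0,-1],
    [62,0,0,0,0,0,-1]
  ]
}}

```text
time: 9.38
position: [0.5779, 0.0909, 0.032]
tool_rot: [0.992, 0.126, 0.003, 0.0]
ft_force: [-3.5, -0.5, -1.1]
grip_width: 0.0005
```

```bash
python3 go.py .6665 .1130 .03 .25
```

```text
t 9.38 pos [0.5779 0.0909 0.032 ] F [-3.5 -0.5 -1.1] grip 0.0005
shift [91.3  0.7  2.5] turn [ 0.09 -0.32  0.11]
```

Emit:
{"name": "carry_out", "arguments": {
  "series": [
    [7,0,0,0,0,0,-1],
    [15,0,0,0,0,0,-1],
    [23,0,0,0,0,0,-1],
    [31,0,0,0,0,0,-1],
    [39,0,0,0,0,0,-1],
    [46,0,0,0,0,0,-1],
    [52,0,0,0,0,0,-1],
    [56,0,0,0,0,0,-1]
  ]
}}

```text
time: 10.38
position: [0.6329, 0.1049, 0.0324]
tool_rot: [0.992, 0.126, 0.003, 0.001]
ft_force: [-3.4, 0.4, -1.3]
grip_width: 0.0003
```

```bash
python3 go.py .6665 .1130 .03 .25;  python3 - <<'E'
from h import *
for n in('top','side',):
    snap(n,n+'9'); a=cv2.imread(f'pics/{n}9.png'); a=a[150:270,170:330] if n=='top' else a[175:305,205:345]
    cv2.imwrite(f'pics/{n}9z.png',cv2.resize(a,None,fx=4.5,fy=4.5,interpolation=2))
E
```

```text
t 10.38 pos [0.6329 0.1049 0.0324] F [-3.4  0.4 -1.3] grip 0.0003
shift [34.6  0.5  2.6] turn [ 0.11 -0.37  0.11]
```

View pics/side9z.png

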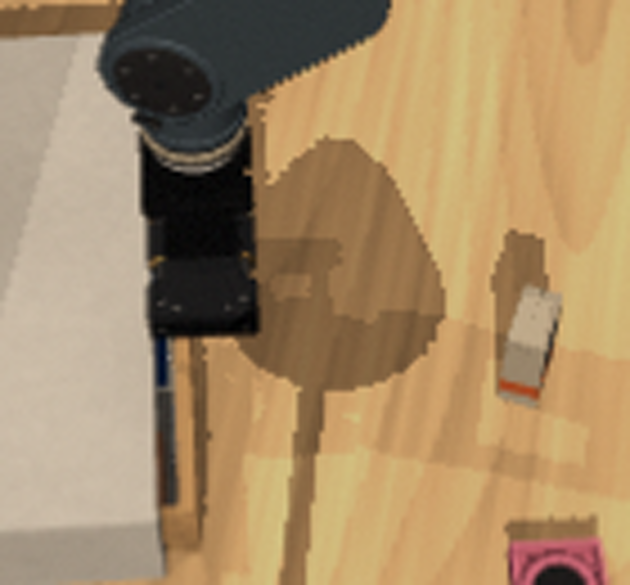

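View pics/top9z.png

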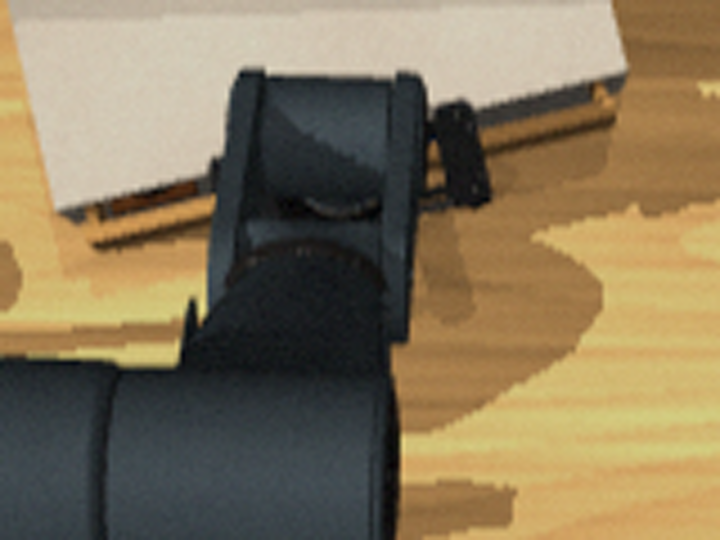

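Emit:
{"name": "carry_out", "arguments": {
  "series": [
    [4,0,0,0,0,0,-1],
    [8,0,0,0,0,0,-1],
    [12,0,0,0,0,0,-1],
    [16,0,0,0,0,0,-1],
    [19,0,0,0,0,0,-1],
    [22,0,0,0,0,0,-1]
  ]
}}

```text
time: 11.22
position: [0.6551, 0.1104, 0.0327]
tool_rot: [0.992, 0.126, 0.004, 0.001]
ft_force: [-3.3, 0.7, -1.2]
grip_width: 0.0004
```

Emit:
{"name": "carry_out", "arguments": {
  "series": [
    [2,0,0,0,0,0,-1],
    [4,0,0,0,0,0,-1],
    [6,0,0,0,0,0,-1],
    [6,0,0,0,0,0,-1]
  ]
}}

```text
time: 11.72
position: [0.6587, 0.1114, 0.0327]
tool_rot: [0.992, 0.126, 0.002, 0.001]
ft_force: [-6.8, -1.1, 2.1]
grip_width: 0.0004
```

Emit:
{"name": "carry_out", "arguments": {
  "series": [
    [3,0,0,0,0,0,-1],
    [5,0,0,0,0,0,-1],
    [5,0,0,0,0,0,-1]
  ]
}}

```text
time: 12.1
position: [0.6583, 0.1113, 0.0328]
tool_rot: [0.992, 0.126, -0.004, 0.001]
ft_force: [-13.0, -4.6, 6.1]
grip_width: 0.0006
```

```bash
python3 - <<'E'
from h import *
for n in('top','side',):
    snap(n,n+'10'); a=cv2.imread(f'pics/{n}10.png'); a=a[150:270,170:330] if n=='top' else a[175:305,205:345]
    cv2.imwrite(f'pics/{n}10z.png',cv2.resize(a,None,fx=4.5,fy=4.5,interpolation=2))
E
```

```text
(no output)
```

View pics/side10z.png

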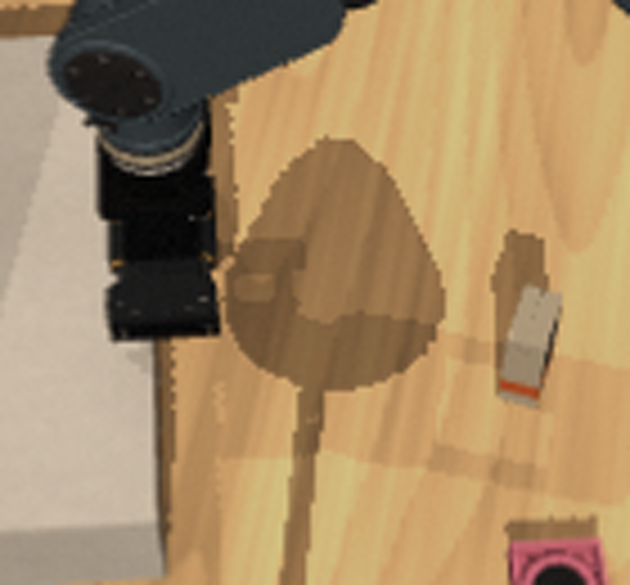

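View pics/top10z.png

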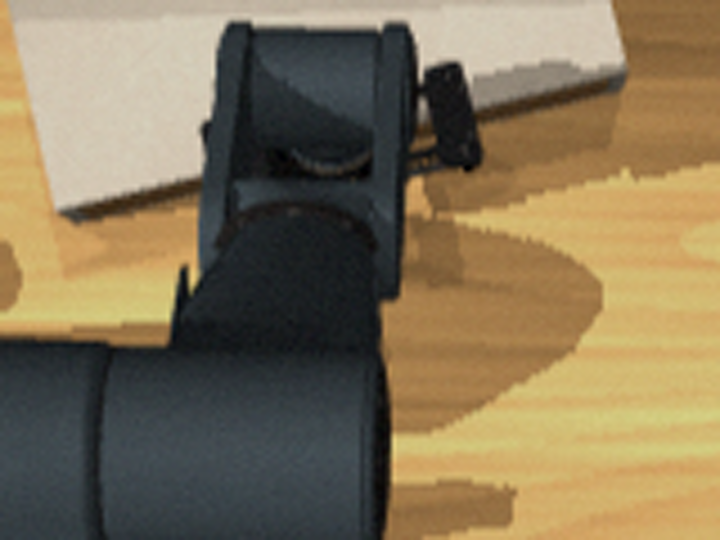

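The drawer front is flush and the force has risen to 13 N against the stop. I back straight off, then go up.

Emit:
{"name": "carry_out", "arguments": {
  "series": [
    [-15,0,0,0,0,0,-1],
    [-45,0,0,0,0,0,-1],
    [-70,0,0,0,0,0,-1],
    [-80,0,-50,0,0,0,-1],
    [-80,0,-110,0,0,0,-1],
    [-120,50,-170,0,0,0,-1],
    [-120,100,-190,0,0,0,-1],
    [-120,150,-190,0,0,0,-1]
  ]
}}

```text
time: 13.2
position: [0.5847, -0.0653, 0.2287]
tool_rot: [0.992, 0.127, 0.001, 0.004]
ft_force: [1.2, 0.6, -0.3]
grip_width: 0.0008
```

Emit:
{"name": "carry_out", "arguments": {
  "series": [
    [-40,60,0,0,0,0,-1],
    [-70,120,0,0,0,0,-1],
    [-70,180,0,0,0,0,-1],
    [-70,220,0,0,0,0,-1],
    [-70,220,0,0,0,0,-1],
    [-70,220,0,0,0,0,-1]
  ]
}}

```text
time: 13.95
position: [0.5729, -0.2962, 0.2307]
tool_rot: [0.992, 0.127, 0.002, 0.004]
ft_force: [0.8, 0.6, 0.5]
grip_width: 0.0006
```

```bash
python3 go.py .6665 .1130 .03 .25;python3 - <<'E'
from h import *
for n in('top','side',):
    snap(n,n+'11'); a=cv2.imread(f'pics/{n}11.png'); a=a[150:270,160:340] if n=='top' else a[150:310,200:360]
    cv2.imwrite(f'pics/{n}11z.png',cv2.resize(a,None,fx=3.7,fy=3.7,interpolation=2))
E
```

```text
t 13.95 pos [ 0.5729 -0.2962  0.2307] F [0.8 0.6 0.5] grip 0.0006
shift [ 192.8 -374.3  198.1] turn [ 0.51 -0.2   0.24]
```

View pics/side11z.png

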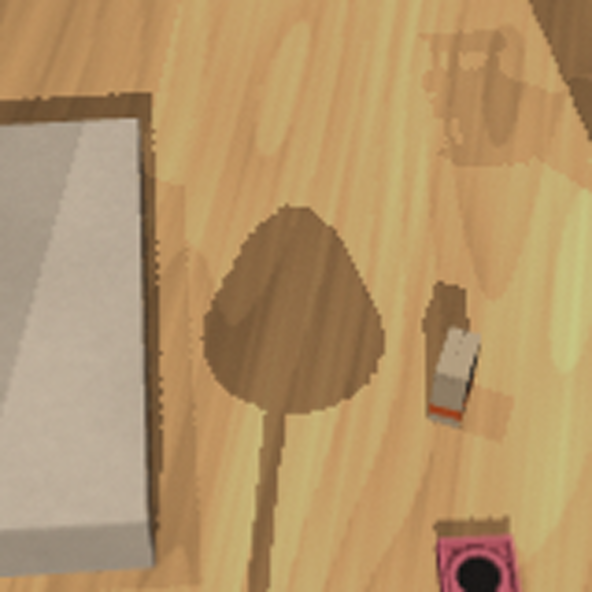

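View pics/top11z.png

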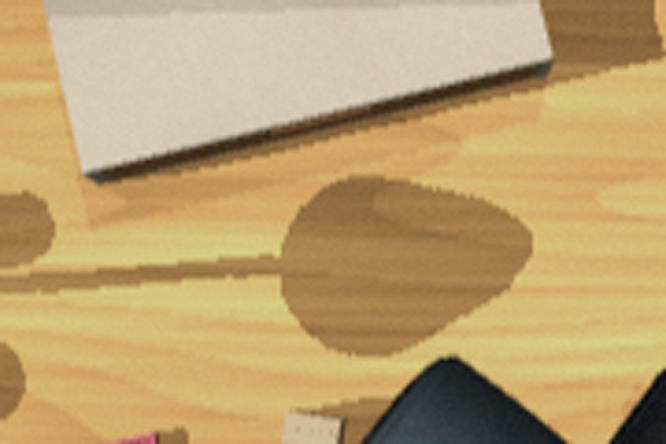

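View pics/top11.png

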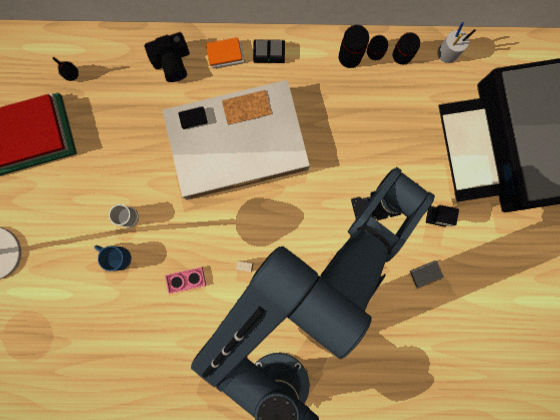

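The drawer is shut flush. The rest of the scene looks unchanged, and the gripper hangs clear at z = 0.23.

```bash
python3 - <<'E'
from h import *
o=robot.get_obs();print(abs(o['joint_velocities']).max(),o['ft_force'].round(2))
print(robot.hand_in())
E
```

```text
0.010774309089711925 [-1.11  0.59 -0.1 ]
the job is handed in; nothing more can be done
None
```

I toppled the carton onto the felt, pushed the drawer shut, and handed the job in at about 14 s of the 43 s allowed. I pushed with the closed fingers, high on the carton's outer broad side, and it fell by itself.

- **Carton:** Measured in both pictures before closing, it lay flat inside the white border. The clearance was about 5 mm at its worst corner in the side view, and about 11 mm in the top view. The two views disagreed by up to about 7 mm on its position.
- **Drawer:** I closed it with a slow push at the front notch until the panel stopped at the end of its travel and the wrist force rose to 13 N. The last pictures show it flush.
- **Rest of the scene:** The tray, filter and spike showed no disturbance while the drawer was still visible. The objects on the desk looked untouched at the end.
- **Arm:** It ended clear of everything, with the fingertips 0.23 m above the desk.

One thing I could not check: once the drawer was shut, the carton was out of sight. That it still lies on the felt rests on the slow push and on the pictures taken partway through closing, where the contents rode along without visible shift.

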